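# Fit the slicing blade into a mandoline and lock it

## Robot

A 6-joint arm with a two-finger parallel gripper is mounted at the origin on a cart in front of the work surface, level with it; the furniture and walls round the work are solid. World frame = base frame: x ahead of the robot, y to its left, z up, the work surface at z = 0. Lengths are in m, angles in rad, forces in N, time in s.
With the tool pointing down it reaches from about 0.325 to 0.775 m from the base axis. Payload 5.5 kg.
Tool frame: the origin (TCP) lies on the centre line of the jaws, within the pads' length; the fingertips stand 8 mm ahead of it and the grasp point (between the pads) lies 11 mm behind it; z points along the fingers, y is the line along which they close (so a half turn about z gives the same grasp; the last joint's range is limited). The gripper opens to 85 mm and grips with 20 to 120 N. Pads are 22 mm wide; open, the fingers measure 114 mm over their backs; the gripper's body (76 mm by 85 mm) begins 54 mm behind the grasp point. The pads swing forward as they close: fully open they stand 13 mm farther back than shut.
Start: joints at [1.189, 0.091, 1.231, -0, 1.82, -0.057], TCP at [0.191, 0.569, 0.239] pointing down, gripper open.
Joint ranges: [-2.87, 2.87], [-0.86, 2.18], [0.17, 2.46], [-1.51, 4.65], [0.06, 2.69], [-2.65, 2.65]. Speed limits (rad/s): [2.57, 2.57, 3.01, 3.14, 3.14, 3.14].

## Interface

Orientations are given as a unit quaternion [x, y, z, w].
In Python, from cell import manip gives the robot as it stands.
- The arm moves only by the tool servo_tool, never from a script. Its arguments are lists of equal length, an entry for each row: "delta_pos": the shift along the tool's x, y, z in mm, a list of three; "dr": the turn, a rotation vector about the tool's x, y, z in degrees, a list of three. A call has 1 to 20 rows; each row is the pose to reach, as a shift and turn from the pose commanded when the call began, along the tool's axes at that moment; what a row does not reach only later rows make up. A row lasts 1/12 s, in which the tool goes at most 41.7 mm and 7.16 degrees, less where a joint would pass 70% of its speed; a pose out of reach is approached as far as the arm can. A call with a gripper value outside its range is refused whole. "grip" is the finger opening in mm, from 0 to 85.4, set as the call begins (left out, the last holds). The fingers move at their own pace and stop on an object; "newtons" is the grip in N (left out, the last holds). Time passes only in rows, so rows that repeat a pose let the fingers close. It gives the time, the measured TCP pose, the force, the opening and the grip force at its end, in the units of the state.
- manip.read_state(): the state, without advancing time (a new reading comes with each control period).
- manip.read_camera(name): name is "side" or "top"; returns a dict with "img" (420x560x3 uint8, blue, green, red), "z_map" (420x560 float32, m along the optical axis (not along the pixel's ray), 0 where there is no reading), "fx", "fy", "cx", "cy" (pixels), "extrinsics" (4x4, takes a point from camera to world coordinates). Camera axes: x right, y up, looking along -z (the intrinsics and any distortion apply to the point x, -y, -z); pixel columns grow to the right and rows downward; lengths in m; the calibration is good to about 2 mm. A picture is of the moment at which its call begins.
- manip.finish_job(): hands the job in; it is judged then, once.
The state is a dict: "clock": time; "q": joint angles; "qvel": joint speeds; "tau": joint torques, N m; "tcp_pos": TCP position; "ee_rot": TCP orientation; "wrist_force": force on the tool from outside, world axes, zero at the start; "moment": the same for the moment, N m; "opening": finger opening in m; "grip_force": force on a finger pad.
Only numpy, scipy, OpenCV 4.12 (cv2) and the standard library are available. Lean on these libraries where they do the work, as an engineer would, in place of code of your own. Each camera call takes 0.05 s, during which the arm holds its last target. There are 200 camera calls.

## Task

Fit the plain slicing blade (not the one with the row of teeth) into the mandoline: lower it into its sloping seat with its notch over the locating pin, keeping hold of it by its grip until it lies flat in the seat, let go, then swing the retaining clip over the end of the blade as far as it goes. Leave the toothed blade, the onion, the garlic and the glass where they are.

Things in the scene. Friction and masses are not known exactly. Their poses are not given: they have to be found in the camera images.
- blade: Plain slicing blade: loose flat steel plate 58 (x) x 118 (y) x 4 mm, about 100 g, lying flat on the board. Origin: centre of its underside; x toward the cutting edge, y toward the end with the notch, z up, grip side.
- blade_grip (a point): Centre of the plain blade's black finger grip, at (0, -51, 16) mm in the blade's frame: an upright fin 12 mm thick (blade y -57 to -45), 40 mm long (x -20 to 20), from 4 to 28 mm above the plate's underside. Pinch it across its 12 mm, fingers closing along y.
- blade_notch (a point): Point of the plain blade that belongs on the pin's axis, at (0, 52, 0) mm in the blade's frame, level with the underside, in the open notch of the +y end: 11.5 mm wide (x -5.75 to 5.75), 13 mm deep (y 46 to 59).
- toothed_blade: The other blade, to be left alone: same plate, notch, grip and frame, but with a row of 11 upright teeth, 10 mm high, along its cutting edge. The two lie on the board, one nearer the robot, one farther, either way round.
- board: Wooden cutting board, 270 (x) x 250 (y) x 18 mm, fixed; origin at the centre of its underside. The blades lie on its top, 18 mm above the worktop.
- deck: Sloping deck of the mandoline, which stands fixed right of the board; 260 mm long, 130 mm wide, white side rails, high end and black handle away from the robot. Origin: centre of the blade's seat, on the plane where the blade's underside rests, 71 mm above the worktop; x up the slope (28 degrees), y left across, z square to the deck. A seated blade's frame coincides with it within about 2 mm.
- pin (a point): Foot of the locating pin's axis, at (0, 52, 0) mm in the deck's frame, on the left of two ledges (z 0, y 45 to 65 and -65 to -45) that carry the blade in gaps of the rails, x -32 to 32; rails beyond rise to z 5; a 5 mm lip at y -61 stops the grip end; open underneath between the ledges. Pin: steel, 8 mm thick, 8 mm high, tapered to 4 mm over its top 3 mm.
- clip (a joint): Turning clip on the left rail, about the deck's z. 0 rad: closed, arm points down the slope (deck -x) over the notch end of a seated blade, 2 mm above it. Grows as it opens: at 1.57 the arm points left (deck +y). Range 0 to 2.1; starts open, 1.25 to 1.9; stays where left; 1 to 2 N push it. An unseated blade blocks it.
- clip_pivot (a point): Axis of the clip, fixed: at (52, 54, 6) mm in the deck's frame, level with the underside of the clip's arm.
- clip_fin (a point): On the clip's upright black fin, 30 mm from the pivot along the arm, 12 mm above the arm's underside. Arm 40 mm long, 13 wide, 4 thick; the fin on it is 8 mm thick, runs from 9 to 39 mm from the pivot and rises from 4 to 21 mm above the arm's underside; push its side or pinch it.
- onion: A brown onion, 71 mm across, loose, right of the mandoline; to be left alone. Origin: centre of its underside.
- garlic: A garlic bulb, 60 mm across, loose, right of the mandoline; to be left alone. Origin: centre of its underside.
- shot_glass: A small plain glass, 48 mm across and 61 mm high, loose, right of the mandoline; to be left alone. Origin: centre of its underside.

How it is judged:
By the outcome, as a careful person would: the job done as asked, in the order asked, and still so for the second after the job is handed in, with the robot touching nothing.
It also fails if it takes over 51 s, if anything falls off the work surface, if the arm or the gripper's body presses on something with over 40 N, if the wrist force passes 120 N, or if a joint passes its speed limit or range.

## Working session

There is one attempt and no reset: what is moved stays moved. The work goes in short steps, Python scripts to look and compute and a tool call to move; the robot and the scene stay as the last step left them, time stands still between calls to the robot, and variables do not carry over. Pictures are saved under pics/ and viewed, at most 11 in all, crops included, and the job is handed in when it is done.

Besides the shell and the picture viewer there is one more tool, called after "Call:" as a command line: name --argument value ..., lists and objects as JSON in quotes. servo_tool: Moves the arm, as the interface text tells. Its arguments: {"type":"object","properties":{"delta_pos":{"type":"array"},"dr":{"type":"array"},"grip":{"type":"number"},"newtons":{"type":"number"}},"required":["delta_pos","dr"]}

```bash
ls; mkdir -p pics
cat > h.py <<'E'
import numpy as np, cv2
from cell import manip
from scipy.spatial.transform import Rotation as R
def cam(n):
    c=manip.read_camera(n); np.savez('%s.npz'%n,**{k:v for k,v in c.items()}); return c
def pts(c):
    h,w=c['z_map'].shape; u,v=np.meshgrid(np.arange(w),np.arange(h)); z=c['z_map']
    P=np.stack([(u-c['cx'])/c['fx']*z,-(v-c['cy'])/c['fy']*z,-z],-1)
    E=c['extrinsics']; W=P@E[:3,:3].T+E[:3,3]; W[z==0]=np.nan; return W
E
python3 - <<'E'
from h import *
for n in('top','side'):
    c=cam(n); cv2.imwrite(f'pics/{n}0.png',c['img']); print(n,[k for k in c],c['fx'],c['cx'],c['cy'],c['extrinsics'].round(3).tolist())
s=manip.read_state(); print(s)
E
```

```text
pics
top ['img', 'z_map', 'fx', 'fy', 'cx', 'cy', 'extrinsics'] 380.59336845995296 279.8432514976127 202.549805405018 [[0.022, 0.972, -0.232, 0.334], [-1.0, 0.021, -0.006, -0.207], [-0.001, 0.232, 0.973, 0.952], [0.0, 0.0, 0.0, 1.0]]
side ['img', 'z_map', 'fx', 'fy', 'cx', 'cy', 'extrinsics'] 468.6248855151787 273.6433776946762 212.62538894294624 [[0.983, 0.12, -0.136, 0.366], [-0.181, 0.632, -0.753, -1.049], [-0.004, 0.766, 0.643, 0.805], [0.0, 0.0, 0.0, 1.0]]
{'clock': 0.1, 'q': array([ 1.18931196e+00,  9.17789272e-02,  1.23180005e+00, -1.63708313e-05,
        1.81978067e+00, -5.66961428e-02]), 'qvel': array([-0.00090015, -0.00322971, -0.0031274 , -0.00011958,  0.00239945,
       -0.00048381]), 'tau': array([ 1.79077757e-03, -4.60215175e+01, -4.19217753e+01, -5.83857741e-05,
        1.06077420e-02, -1.84959333e-05]), 'tcp_pos': array([0.19137883, 0.56840381, 0.23824717]), 'ee_rot': array([ 1.61683203e-01,  9.86842318e-01, -8.64097607e-04, -1.84274654e-04]), 'wrist_force': array([-0.04892292,  0.871352  , -0.07492214]), 'moment': array([-0.0257691 ,  0.02472044, -0.00460415]), 'grip_force': 0.0, 'opening': 0.08535828869017024}
```

View pics/top0.png

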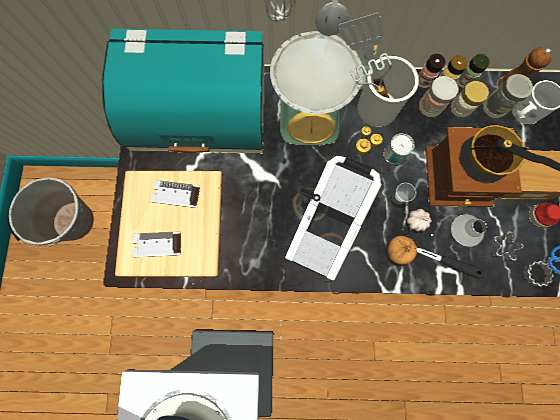

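View pics/side0.png

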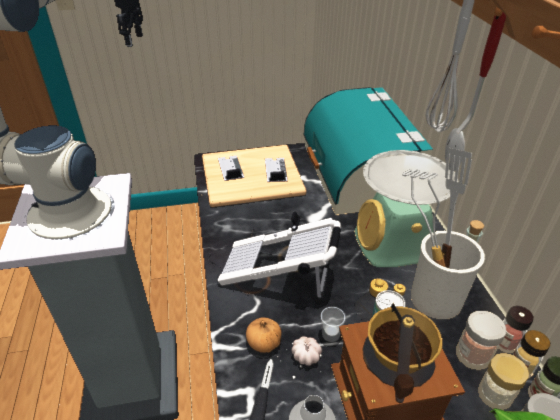

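Top view: board at cols 117–220, rows 170–277, with blades at about (175,193) and (157,243); mandoline at about (330,217), clip near (314,200). The side view shows the same layout. I'll zoom in on these next.

Run:
```python
from h import *
c=dict(np.load('top.npz'));i=c['img']
a=cv2.resize(i[170:265,120:210],None,fx=6,fy=6,interpolation=cv2.INTER_CUBIC)[:570,:]
b=cv2.resize(i[150:285,280:385],None,fx=4,fy=4,interpolation=cv2.INTER_CUBIC)
cv2.imwrite('pics/a.png',a);cv2.imwrite('pics/b.png',b)
W=pts(c)
for v in range(170,265,4): print(v,' '.join('%3.0f'%(1000*W[v,u,2]) for u in range(124,210,3)))
print()
for v in range(150,285,6): print(v,' '.join('%3.0f'%(1000*W[v,u,2]) for u in range(280,385,4)))
```

```text
170   0   3   0  -3  -1  -1   2   1  -2  -2   1   0  -3   2  -2  -3   1  -3  -5  -0   1   2   2  -0  -0  -0  -0  -1  -3
174  -0  18  19  19  17  13  18  19  20  17  18  19  19  17  17  17  18  19  19  18  17  17  19  17  17  18  17  19  19
178  17  20  17  19  16  17  15  18  18  19  20  17  18  19  16  16  18  19  17  16  22  17  17  17  19  23  21  16  17
182  19  19  17  19  20  16  17  16  20  16  21  23  23  21  21  21  22  20  21  15  15  18  17  17  17  21  18  16  18
186  17  18  17  17  14  17  18  17  19  16  22  23  26  23  23  31  30  32  29  25  23  23  23  45  18  21  16  18  19
190  18  17 nan  15  19  19  16  17  19  21  17  23  22  26  25  22  22  24  22  20  22  22  17  45  38  16  20  19  22
194  17  17  15  16  18  18  15  17  18  21  22  20  21  23  23  21  21  17  21  22  22  21  47  46  31  15  17  17  20
198  20  17  16  17  17  17  19  21  20  21  19  22  22  20  19  20  23  23  21  22  19  22  46  46  23  19  19  18  17
202  16  14  21  18  17  22  20  20  20  18  19  21  22  22  23  21  21  20  24  23  18  22  32  36  24  18  19  16  18
206  18  15  17  17 
[... 3656 characters left out ...]
  -1   1  -0  -3  -3  -1   2
252  -1  -0  30  30  27  33  33  36  35  37  40  42  44  48  47  54  57  -2  -2  -0  -2   1  -4  -4  -1  -2   1
258  -4  -2  23  23  23  23  28  30  32  35  36  36  41  42  46  49  46  -0  -0   1  -1  -3  -4   0  -1   3  -0
264  -3  -1  -2  -2   2  17  21  23  24  28  28  29  33  36  39  42   1   0   0   1  -1  -1  -1   1  -1  -2 nan
270  -0  -2  -2   2   3  -2   1  -1  11  18  22 nan  28  32  31  -1  -4  -3   1  -1  -2   4  -1  -1  -3  -2  -1
276   1  -2  -1  -2   1  -2  -3  -1  -1  -0  -1   6  25  24  -2  -0   0   0   0  -1  -1   1   1   1  -2  -0   2
282  -1   2  -2   0  -4  -1  -0   0   3  -2  -1  -2   1  -1   1  -3  -1  -3  -3  -4   0   2  -0  -2   1  -1  -0
```

View pics/a.png

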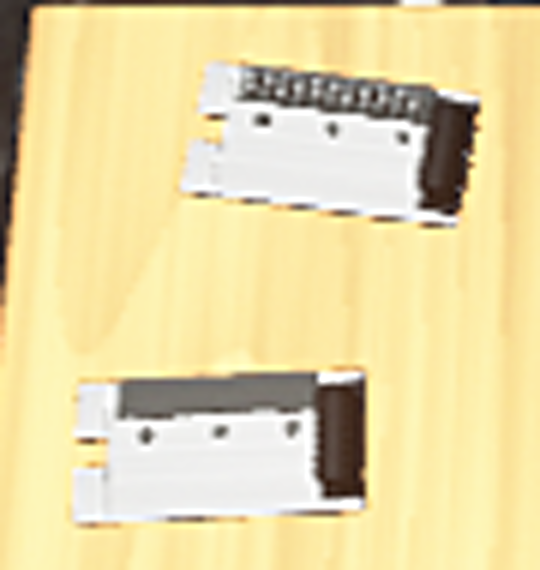

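View pics/b.png

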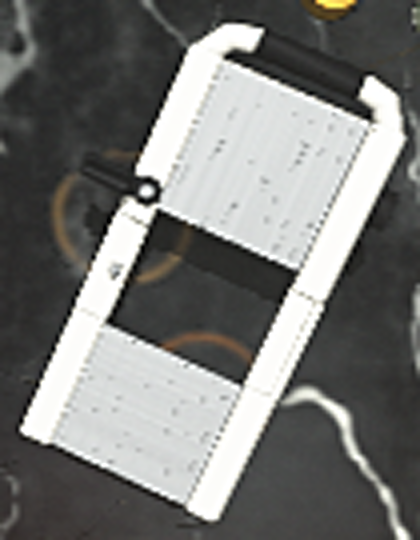

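Near blade (pixel ~157,243) is plain; the far one has the teeth. Notches are to the left and grips to the right on both. The mandoline's pin is at about pixel (309,217), the clip pivot at about (317,197), and the clip is open, pointing left.

```bash
cat >> h.py <<'E'
def ray(c,u,v):
    u=np.asarray(u,float);v=np.asarray(v,float)
    d=np.stack([(u-c['cx'])/c['fx'],-(v-c['cy'])/c['fy'],-np.ones_like(u)],-1)
    E=c['extrinsics']; return E[:3,3],d@E[:3,:3].T
def onplane(c,u,v,n,p0):
    o,d=ray(c,u,v); t=((p0-o)@n)/(d@n); return o+t[...,None]*d
E
python3 - <<'E'
from h import *
c=dict(np.load('top.npz'));i=c['img'];W=pts(c)
S=8;u0,v0,u1,v1=122,222,190,265
im=cv2.resize(i[v0:v1,u0:u1],None,fx=S,fy=S,interpolation=cv2.INTER_CUBIC)
hsv=cv2.cvtColor(im,cv2.COLOR_BGR2HSV)
m=((hsv[...,1]<65)|(hsv[...,2]<150)).astype(np.uint8)
n,l,st,_=cv2.connectedComponentsWithStats(m);k=1+st[1:,4].argmax();m=(l==k).astype(np.uint8)
ct=max(cv2.findContours(m,0,1)[0],key=cv2.contourArea)[:,0].astype(float)
U=(ct[:,0]+.5)/S-.5+u0;V=(ct[:,1]+.5)/S-.5+v0
P=onplane(c,U,V,np.array([0,0,1.]),np.array([0,0,.022]))[:,:2]*1000
r=cv2.minAreaRect(P.astype(np.float32));print('rect',r)
# edge line fits
b=cv2.boxPoints(r);cen=np.array(r[0]);yaw=0
ax=[e/np.linalg.norm(e) for e in (b[1]-b[0],b[2]-b[1])]
L=max(ax,key=lambda a:abs(a[1]));L=L*np.sign(L[1]);X=np.array([L[1],-L[0]])
for it in range(3):
    a=(P-cen)@X;t=(P-cen)@L;hw=29;R_=[]
    lo=(a<0)&(abs(t)<50)&(a<-15);hi=(a>20)&(abs(t)<50)
    fl=np.polyfit(t[lo],a[lo],1);fh=np.polyfit(t[hi],a[hi],1)
    sl=(fl[0]+fh[0])/2
    print('x edges',fl.round(3),fh.round(3)); 
    th=-np.arctan(sl);L=np.array([[np.cos(-np.arctan(sl)),0],[0,0]])[0]*0+ (L+sl*X)/np.hypot(1,sl);X=np.array([L[1],-L[0]])
a=(P-cen)@X;t=(P-cen)@L
e1=np.median(t[(t>50)&(abs(a)>12)&(abs(a)<25)]);e0=np.median(t[(t<-50)&(abs(a)<20)])
xl=np.median(a[(a<-15)&(abs(t)<50)]);xh=np.median(a[(a>20)&(abs(t)<50)])
nt=(t>20)&(abs(a)<9)&(t<e1-4);print('notch a',a[nt].min(),a[nt].max(),'depth',e1-t[nt].min())
print('y ends',e0,e1,'x',xl,xh,'yaw',np.degrees(np.arctan2(-L[0],L[1])),'centre',cen+X*(xl+xh)/2+L*(e0+e1)/2)
# deck plane
reg=np.zeros(i.shape[:2],bool);reg[150:285,280:390]=True
g=reg&(W[...,2]>.015)&(W[...,2]<.16)&(i.min(-1)>150)
Q=W[g]
A=np.c_[Q[:,:2],np.ones(len(Q))]
w=np.ones(len(Q),bool)
for _ in range(10):
    f=np.linalg.lstsq(A[w],Q[w,2],rcond=None)[0];res=Q[:,2]-A@f;w=abs(res)<.004
print('plane',f,'tilt',np.degrees(np.arctan(np.hypot(*f[:2]))),'yaw',np.degrees(np.arctan2(f[1],f[0])),w.sum(),len(w))
for (x,y) in [(115,270),(147,188),(142,205),(93,318),(310,285),(258,390),(160,210),(107,325),(298,270),(242,385)]:
    uu=280+(x+.5)/4-.5;vv=150+(y+.5)/4-.5
    print((x,y),(1000*onplane(c,uu,vv,np.array([-f[0],-f[1],1]),np.array([0,0,f[2]]))).round(1))
E
```

```text
rect ((445.4130554199219, 99.8525161743164), (60.52348709106445, 120.90007781982422), 3.884361982345581)
x edges [ 4.0000e-03 -2.9415e+01] [-1.0000e-03  2.8553e+01]
x edges [ 3.0000e-03 -2.9415e+01] [-3.0000e-03  2.8553e+01]
x edges [ 3.0000e-03 -2.9415e+01] [-3.0000e-03  2.8553e+01]
notch a -7.020629538818863 5.662844746594429 depth 13.808622633341166
y ends -59.65744095801978 58.697971717450315 x -29.440496714651886 28.52958694801468 yaw 3.8220890609539095 centre [444.99059198  99.3434886 ]
plane [ 0.44830512 -0.19961838 -0.21221956] tilt 26.138997637741074 yaw -24.00214237095332 3647 4789
(115, 270) [ 510.4 -269.8   70.5]
(147, 188) [ 554.8 -286.6   93.7]
(142, 205) [ 545.7 -284.1   89.1]
(93, 318) [ 483.9 -257.9   56.2]
(310, 285) [ 500.5 -381.    88.2]
(258, 390) [ 443.  -355.1   57.3]
(160, 210) [ 542.7 -294.5   89.9]
(107, 325) [ 479.9 -266.2   56.1]
(298, 270) [ 508.7 -373.9   90.5]
(242, 385) [ 445.9 -345.8   56.7]
```

Run:
```python
from h import *
for n,(u0,v0,w,h,S) in {'top':(294,188,72,62,10),'side':(214,205,140,95,5)}.items():
    i=np.load(n+'.npz')['img'][v0:v0+h,u0:u0+w]
    i=cv2.resize(i,None,fx=S,fy=S,interpolation=cv2.INTER_CUBIC).astype(float)
    i=np.clip(255*(i/255)**(2.5 if n=='top' else 1.8),0,255) 
    cv2.imwrite(f'pics/z_{n}.png',i.astype(np.uint8))
```

```text
(no output)
```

View pics/z_top.png

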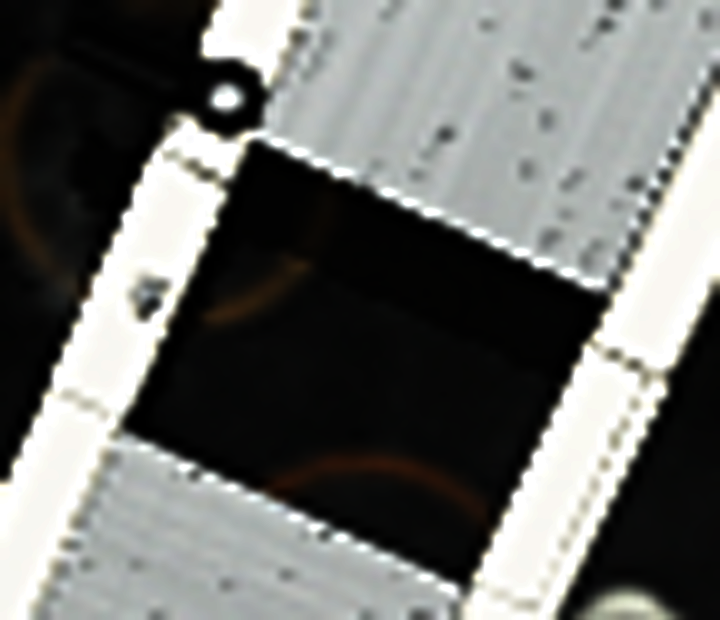

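View pics/z_side.png

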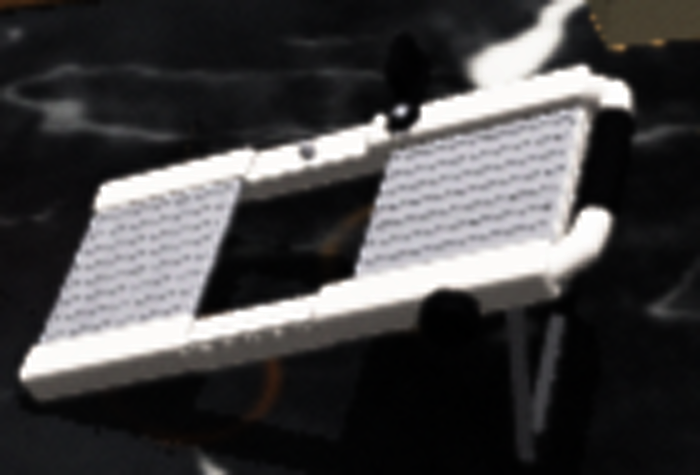

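Top crop (10x from (294,188)): pin (149,297), gap lines at x=+32 at (165,150)-(225,185) and (590,345)-(660,378), x=−32 at (60,390)-(110,415) and (475,590)-(550,610), clip pivot (227,98). Side crop (5x from (214,205)): pin (307,152), gap corners near (250,160), (380,140), (192,325), (323,288).

```bash
cat >> h.py <<'E'
def deckR(yaw): return R.from_euler('z',yaw).as_matrix()@R.from_euler('y',-np.radians(28)).as_matrix()
E
python3 - <<'E'
from h import *
from scipy.optimize import least_squares
ct=dict(np.load('top.npz'));cs=dict(np.load('side.npz'))
T=lambda x,y:(ct,294+(x+.5)/10-.5,188+(y+.5)/10-.5)
S=lambda x,y:(cs,214+(x+.5)/5-.5,205+(y+.5)/5-.5)
N=None
# view, z, x, y
F=[(T(149,297),4,0,52),(T(195,167),2.5,32,N),(T(625,361),2.5,32,N),(T(85,402),5,-32,N),(T(512,600),5,-32,N),
 (S(307,152),4,0,52),(S(257,160),2,-32,N),(S(192,325),5,-32,N),(S(323,288),2,32,N)]
# outer rail edges, auto in top: white/black transitions on rows
i=ct['img'].min(-1).astype(float)
rows=[]
for v in range(225,262,3):
    r=i[v,282:390];w=np.where(r>150)[0]
    a=w[0]; ul=282+a-1+(150-r[a-1])/(r[a]-r[a-1]); b=w[-1]; ur=282+b+(r[b]-150)/(r[b]-r[b+1])
    rows.append((v,ul,ur))
print(np.round(rows,1).tolist())
def loc(f,p,z):
    c,u,v=f;M=deckR(p[2]);o=np.array([p[0],p[1],.071]);z0=o+M[:,2]*z/1000
    return (onplane(c,u,v,M[:,2],z0)-o)@M*1000
def res(p,full=False):
    r=[]
    for f,z,x,y in F:
        l=loc(f,p,z)
        if x is not N:r.append(l[0]-x)
        if y is not N:r.append(l[1]-y)
    if full: print('feat',np.round(r,1))
    e=[]
    for v,a,b in rows:
        if v>238: e+= [.4*(loc((ct,a,v),p,5)[1]-65)]
        e+= [.4*(loc((ct,b,v),p,5)[1]+65)] if v<245 and v>238 or v>250 else []
    if full: print('edges',np.round(np.array(e)/.4,1))
    return np.array(r+e)
s=least_squares(res,[.48,-.31,-.42],loss='soft_l1');res(s.x,True)
p=s.x;print('deck',p[:2]*1000,np.degrees(p[2]))
for z in(6,10,12,14):print('pivot z',z,loc(T(227,98),p,z),loc(S(402,115),p,z))
np.save('deck.npy',p)
# clip fin: dark above
for v in range(186,200,2):print(v,' '.join('%3d/%3.0f'%(i[v,u],1000*pts(ct)[v,u,2]) for u in range(297,322,2)))
E
```

```text
[[225.0, 298.6, 385.2], [228.0, 297.6, 384.8], [231.0, 296.1, 358.4], [234.0, 294.6, 356.6], [237.0, 293.6, 355.4], [240.0, 292.1, 384.2], [243.0, 290.6, 352.3], [246.0, 289.6, 350.8], [249.0, 288.1, 360.8], [252.0, 286.6, 365.9], [255.0, 285.6, 367.2], [258.0, 285.4, 367.4], [261.0, 294.0, 368.5]]
feat [-1.7  2.  -0.8 -0.6  0.5  0.3 -0.7 -0.2  1.5  2.4 -0.3]
edges [  2.3 -59.4   2.7   1.7   1.9   2.2   2.6 -35.2   1.9 -40.9  -0.7 -44.5
 -22.6 -49.8]
deck [ 490.61839468 -320.52403308] -23.952364026615545
pivot z 6 [50.17798886 56.51668488  6.        ] [48.25346011 59.4720005   6.        ]
pivot z 10 [51.09114377 56.43960601 10.        ] [51.53680268 53.89761364 10.        ]
pivot z 12 [51.54772122 56.40106658 12.        ] [53.17847396 51.1104202  12.        ]
pivot z 14 [52.00429868 56.36252714 14.        ] [54.82014525 48.32322677 14.        ]
186  56/  2  61/  3  61/  1  55/ -2  51/  0  54/ -1  47/  0  47/  0  47/ -3  23/ -0 255/112 251/112 250/115
188  56/  1  64/ -0  47/109  40/  2  54/  1  62/  0  60/  2  57/ -1  57/  2 120/109 255/108 250/112 250/112
190  58/  1  68/  4  36/117  33/110  45/106  46/104  52/  3  50/ -1  36/  1 253/107 252/110 250/108 251/108
192  53/  2  54/  0  59/119  52/121  34/117  34/111  48/107  43/107  44/ -1 255/105 255/105 252/106 255/109
194  72/ -1  77/  1  65/  0  35/118  56/118  59/121  37/119  33/110  37/106  80/105  55/106 244/103 255/106
196  68/ -3  60/  2  57/ -1  63/ -1  57/  1  34/117  56/119  60/123  42/103 115/108 142/108  45/105 191/ 96
198  55/  1  59/  1  57/ -1  60/  1  70/ -3  54/ -2  42/  5  31/ 96  26/103 222/106 226/107  10/104 223/ 93
```

Run:
```python
from h import *
from scipy.optimize import least_squares
ct=dict(np.load('top.npz'));cs=dict(np.load('side.npz'))
T=lambda x,y:(ct,294+(x+.5)/10-.5,188+(y+.5)/10-.5)
S=lambda x,y:(cs,214+(x+.5)/5-.5,205+(y+.5)/5-.5)
N=None
i=ct['img'].min(-1).astype(float)
rt=[]
for v in range(216,247,2):
    r=i[v,330:378]; b=np.where((r[:-1]>150)&(r[1:]<150))[0]
    b=[k for k in b if k>12 and r[k-3:k].min()>150]
    if b: b=b[-1]; rt.append((ct,330+b+(r[b]-150)/(r[b]-r[b+1]),v))
print([(round(a[1],1),a[2]) for a in rt])
F=[(T(149,297),4,0,52),(T(195,167),2.5,32,N),(T(625,361),2.5,32,N),(T(85,402),5,-32,N),(T(512,600),5,-32,N),
 (S(307,152),4,0,52),(S(257,160),2,-32,N),(S(192,325),5,-32,N),(S(323,288),2,32,N)]
def loc(f,p,z):
    c,u,v=f;M=deckR(p[2]);o=np.array([p[0],p[1],.071]);z0=o+M[:,2]*z/1000
    return (onplane(c,u,v,M[:,2],z0)-o)@M*1000
def res(p,full=False,nf=9):
    r=[]
    for f,z,x,y in F[:nf]:
        l=loc(f,p,z)
        if x is not N:r.append(l[0]-x)
        if y is not N:r.append(l[1]-y)
    e=[loc(a,p,5)[1]+65 for a in rt]
    if full: print('feat',np.round(r,1),'edges',np.round(e,1))
    return np.array(r+[.4*k for k in e])
for nf in (9,5):
    s=least_squares(lambda p:res(p,False,nf),[.48,-.31,-.42],loss='soft_l1',f_scale=.5);p=s.x;res(p,True,9)
    print('deck',p[:2]*1000,np.degrees(p[2]))
    print('inner opening corners z0',[loc(T(*q),p,3).round(1).tolist() for q in((252,140),(605,293),(120,432),(465,585))])
    for z in(10,14):print('pivot',loc(T(227,98),p,z).round(1),loc(S(402,115),p,z).round(1))
np.save('deck.npy',p)
W=pts(ct);M=deckR(p[2]);D=(W-np.r_[p[:2],.071])@M*1000
g=(D[...,2]>18)&(D[...,2]<36)&(abs(D[...,0]-52)<50)&(D[...,1]>30)&(D[...,1]<120)
q=D[g];print(len(q),q.mean(0).round(1)); d=q[:,:2].mean(0)-[52,54];print('clip angle',np.arctan2(d[1],-d[0]))
```

```text
[(np.float64(365.1), 216), (np.float64(364.2), 218), (np.float64(363.2), 220), (np.float64(362.2), 222), (np.float64(361.2), 224), (np.float64(360.4), 226), (np.float64(359.4), 228), (np.float64(358.5), 230), (np.float64(357.5), 232), (np.float64(356.6), 234), (np.float64(355.6), 236), (np.float64(354.6), 238), (np.float64(353.6), 240), (np.float64(352.7), 242), (np.float64(351.8), 244), (np.float64(350.8), 246)]
feat [-1.4 -0.1 -0.5 -0.8  0.8  0.  -0.3 -2.5  1.9  2.  -0.6] edges [ 0.6  0.6  0.6  0.6  0.6  0.3  0.3  0.2  0.1  0.1  0.1  0.1  0.1  0.
 -0.2 -0.2]
deck [ 491.48639846 -318.56145658] -23.641279979897032
inner opening corners z0 [[43.1, 45.0, 3.0], [44.0, -43.0, 3.0], [-35.0, 45.2, 3.0], [-34.1, -43.2, 3.0]]
pivot [51.4 54.1 10. ] [51.9 51.3 10. ]
pivot [52.3 54.  14. ] [55.1 45.8 14. ]
feat [-0.8 -0.2  0.1 -0.6  1.4  0.3  0.4 -3.   2.6  2.3 -0.2] edges [ 0.4  0.3  0.4  0.4  0.4  0.2  0.1  0.  -0.1 -0.1 -0.  -0.  -0.  -0.1
 -0.3 -0.3]
deck [ 491.1715708  -318.27275394] -23.4845173891174
inner opening corners z0 [[43.6, 44.7, 3.0], [44.3, -43.2, 3.0], [-34.5, 45.1, 3.0], [-33.8, -43.2, 3.0]]
pivot [51.9 53.8 10. ] [52.6 50.7 10. ]
pivot [52.8 53.7 14. ] [55.8 45.2 14. ]
53 [53.1 78.5 25. ]
clip angle 1.6163155301383323
```

```bash
cat >> h.py <<'E'
FLIP=R.from_matrix(np.array([[-1,0,0],[0,1,0],[0,0,-1.]]))
def grasp(c,yaw,p):   # tool pose over blade on board: point p (mm) in blade frame
    B=R.from_euler('z',np.radians(yaw)); return np.array(c)+B.apply(p),B*FLIP
def deckpose(p,yawoff=0):
    d=np.load('deck.npy');M=R.from_matrix(deckR(d[2])); return np.r_[d[:2]*1000,71]+M.apply(p),M*FLIP
def delta(P,Q,s=None):
    s=s or manip.read_state();r=R.from_quat(s['ee_rot']);p=s['tcp_pos']*1000
    print('t',round(s['clock'],2),'tcp',p.round(1),'d',(r.inv().apply(P-p)).round(1),'dr',np.degrees((r.inv()*Q).as_rotvec()).round(2),'F',s['wrist_force'].round(1),'open',round(s['opening']*1000,1),'gf',round(s['grip_force'],1))
E
python3 - <<'E'
from h import *
delta(*grasp([445,99.3,18],3.82,[0,-51,116]))
E
```

```text
t 0.1 tcp [191.4 568.4 238.2] d [-409.5 -410.6  104.9] dr [-1.000e-01 -2.000e-02 -2.243e+01] F [-0.   0.9 -0.1] open 85.4 gf 0.0
```

Call:
servo_tool --delta_pos '[[-409.5, -410.5, 105], [-409.5, -410.5, 105], [-409.5, -410.5, 105], [-409.5, -410.5, 105], [-409.5, -410.5, 105], [-409.5, -410.5, 105], [-409.5, -410.5, 105], [-409.5, -410.5, 105], [-409.5, -410.5, 105], [-409.5, -410.5, 105], [-409.5, -410.5, 105], [-409.5, -410.5, 105], [-409.5, -410.5, 105], [-409.5, -410.5, 105], [-409.5, -410.5, 105], [-409.5, -410.5, 105], [-409.5, -410.5, 105], [-409.5, -410.5, 105], [-409.5, -410.5, 105], [-409.5, -410.5, 105]]' --dr '[[0, 0, -22.4], [0, 0, -22.4], [0, 0, -22.4], [0, 0, -22.4], [0, 0, -22.4], [0, 0, -22.4], [0, 0, -22.4], [0, 0, -22.4], [0, 0, -22.4], [0, 0, -22.4], [0, 0, -22.4], [0, 0, -22.4], [0, 0, -22.4], [0, 0, -22.4], [0, 0, -22.4], [0, 0, -22.4], [0, 0, -22.4], [0, 0, -22.4], [0, 0, -22.4], [0, 0, -22.4]]' --grip 36

```text
clock: 1.77
tcp_pos: [0.4483, 0.0503, 0.1347]
ee_rot: [-0.034, 0.999, 0.0, 0.0]
wrist_force: [0.1, 0.1, -0.5]
opening: 0.0364
grip_force: 0.0
```

Run:
```python
from h import *
delta(*grasp([445,99.3,18],3.82,[0,-51,16]))
```

```text
t 1.77 tcp [448.3  50.3 134.7] d [  0.2  -1.9 100.7] dr [0.01 0.04 0.11] F [ 0.1  0.1 -0.5] open 36.4 gf 0.0
```

Call:
servo_tool --delta_pos '[[0, 0, 35], [0, 0, 70], [0, 0, 90], [0, 0, 100], [0, 0, 100], [0, 0, 100], [0, 0, 100]]' --dr '[[0, 0, 0], [0, 0, 0], [0, 0, 0], [0, 0, 0], [0, 0, 0], [0, 0, 0], [0, 0, 0]]'

```text
clock: 2.35
tcp_pos: [0.4498, 0.0493, 0.0364]
ee_rot: [-0.033, 0.999, 0.0, 0.002]
wrist_force: [0.4, -1.1, 0.2]
opening: 0.0362
grip_force: 0.0
```

Run:
```python
from h import *
delta(*grasp([445,99.3,18],3.82,[0,-51,16]))
c=cam('top');cv2.imwrite('pics/g.png',cv2.resize(c['img'][190:280,110:230],None,fx=5,fy=5,interpolation=cv2.INTER_CUBIC))
```

```text
t 2.35 tcp [449.8  49.3  36.4] d [ 1.4 -0.8  2.4] dr [-0.01  0.19  0.  ] F [ 0.4 -1.1  0.2] open 36.2 gf 0.0
```

View pics/g.png

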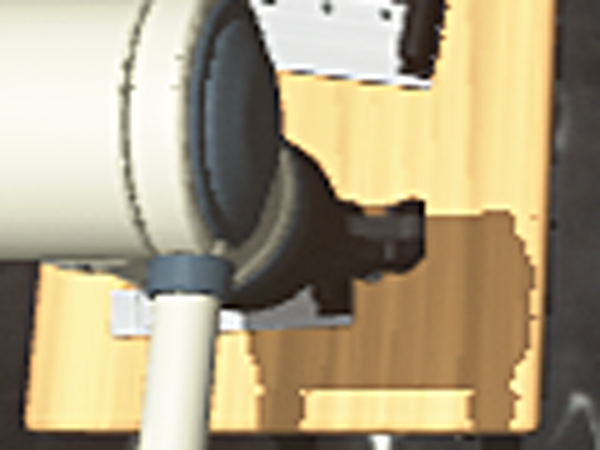

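The gripper straddles the grip; the plate's lower edge still shows from (112,335) to (352,325) in the crop. Closing.

Call:
servo_tool --delta_pos '[[0, 0, 0], [0, 0, 0], [0, 0, 0], [0, 0, 0], [0, 0, 0], [0, 0, 0], [0, 0, 0], [0, 0, 0]]' --dr '[[0, 0, 0], [0, 0, 0], [0, 0, 0], [0, 0, 0], [0, 0, 0], [0, 0, 0], [0, 0, 0], [0, 0, 0]]' --grip 4 --newtons 60

```text
clock: 3.07
tcp_pos: [0.4495, 0.049, 0.0358]
ee_rot: [-0.033, 0.999, 0.0, 0.001]
wrist_force: [-0.2, -1.1, 5.6]
opening: 0.0104
grip_force: 61.4
```

Run:
```python
from h import *
a=dict(np.load('top.npz'))['img']
delta(*grasp([445,99.3,18],3.82,[0,-51,16]))
c=cam('top')
# shift of visible plate's corners: left bottom corner & right bottom end
def lowedge(im):
    S=8;g=cv2.resize(im[240:262,125:185],None,fx=S,fy=S,interpolation=cv2.INTER_CUBIC);h=cv2.cvtColor(g,cv2.COLOR_BGR2HSV)
    m=(h[...,1]<65)&(h[...,2]>150)
    ys,xs=np.where(m);out=[125+xs.min()/S]
    for u in (134,150,165,172): 
        col=np.where(m[:,(u-125)*S])[0]; out.append(240+col.max()/S if len(col) else -1)
    row=np.where(m[int((253.5-240)*S)])[0];out+= [125+row.min()/S,125+row.max()/S]
    return np.round(out,2)
print(lowedge(a),lowedge(c['img']))
```

```text
t 3.07 tcp [449.5  49.   35.8] d [ 1.2 -0.5  1.8] dr [ 0.    0.15 -0.03] F [-0.2 -1.1  5.6] open 10.4 gf 61.4
[126.25 257.12 261.88  -1.    -1.   132.   179.25] [126.   257.   261.88  -1.    -1.   132.   158.88]
```

Call:
servo_tool --delta_pos '[[0, 0, -25], [0, 0, -60], [0, 0, -100], [0, 0, -140], [0, 0, -150], [0, 0, -150], [0, 0, -150]]' --dr '[[0, 0, 0], [0, 0, 0], [0, 0, 0], [0, 0, 0], [0, 0, 0], [0, 0, 0], [0, 0, 0]]'

```text
clock: 3.7
tcp_pos: [0.4486, 0.0489, 0.1838]
ee_rot: [-0.033, 0.999, -0.0, 0.0]
wrist_force: [0.0, -0.1, -2.4]
opening: 0.0107
grip_force: 60.4
```

Run:
```python
from h import *
delta(*deckpose([1.2,-50.7,17.8+70]))
```

```text
t 3.7 tcp [448.6  48.9 183.8] d [  40.7 -395.8   34.8] dr [  6.66 -27.45  26.72] F [ 0.  -0.1 -2.4] open 10.7 gf 60.4
```

Call:
servo_tool --delta_pos '[[0, -20, 0], [3, -50, 2], [6, -80, 5], [10, -115, 8], [14, -150, 12], [18, -185, 16], [22, -220, 19], [26, -255, 22], [30, -290, 26], [34, -325, 29], [37, -355, 32], [39.5, -380, 34], [40.5, -392, 35], [40.5, -396, 35], [40.5, -396, 35], [40.5, -396, 35], [40.5, -396, 35], [40.5, -396, 35]]' --dr '[[0, 0, 0], [0.6, -2.5, 2.4], [1.2, -5, 4.9], [1.8, -7.5, 7.3], [2.4, -10, 9.7], [3.0, -12.5, 12.1], [3.6, -15, 14.6], [4.2, -17.5, 17], [4.8, -20, 19.4], [5.4, -22.5, 21.9], [6, -25, 24.3], [6.66, -27.45, 26.7], [6.66, -27.45, 26.7], [6.66, -27.45, 26.7], [6.66, -27.45, 26.7], [6.66, -27.45, 26.7], [6.66, -27.45, 26.7], [6.66, -27.45, 26.7]]'

```text
clock: 5.2
tcp_pos: [0.4348, -0.3479, 0.1492]
ee_rot: [0.197, 0.95, -0.049, 0.237]
wrist_force: [-0.6, -0.5, -0.9]
opening: 0.0105
grip_force: 60.5
```

Run:
```python
from h import *
delta(*deckpose([1.2,-50.7,17.8+70]))
c=cam('top')
cv2.imwrite('pics/h.png',cv2.resize(c['img'][150:270,250:390],None,fx=5,fy=5,interpolation=cv2.INTER_CUBIC))
```

```text
t 5.2 tcp [ 434.8 -347.9  149.2] d [ 0.2 -1.  -0. ] dr [ 0.06 -0.03  0.1 ] F [-0.6 -0.5 -0.9] open 10.5 gf 60.5
```

View pics/h.png

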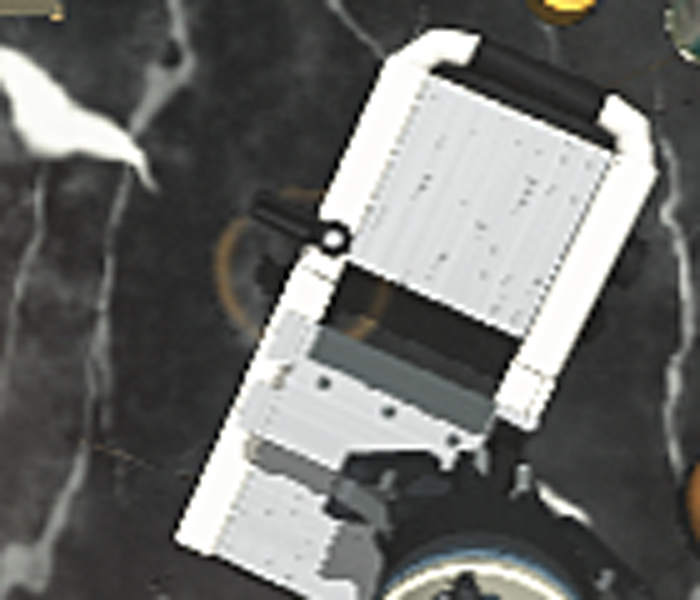

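Run:
```python
from h import *
c=dict(np.load('top.npz'));d=np.load('deck.npy');M=deckR(d[2]);o=np.r_[d[:2],.071]
W=pts(c);D=(W-o)@M*1000
g=(D[...,2]>60)&(D[...,2]<84)&(abs(D[...,0])<32)&(D[...,1]>-35)&(D[...,1]<62)
q=D[g];A=np.c_[q[:,:2],np.ones(len(q))];w=np.ones(len(q),bool)
for _ in range(6):
    f=np.linalg.lstsq(A[w],q[w,2],rcond=None)[0];w=abs(q[:,2]-A@f)<4
print('plate top: slope deg x,y',np.degrees(f[:2]),'z0',f[2],w.sum())
n=M@np.array([-f[0],-f[1],1]);p0=o+M[:,2]*f[2]/1000
L=lambda x,y:((onplane(c,250+(x+.5)/5-.5,150+(y+.5)/5-.5,n,p0)-o)@M*1000).round(1)
for nm,x,y in [('notch',277,375),('TL',290,312),('BL',240,424),('h1',323,383),('h2',388,411),('h3',452,440),('edgeA',330,328),('edgeB',498,402)]: print(nm,L(x,y))
# compare with holes in first blade view (board): blade frame
B=np.array([.445,.0993,0]);cy=np.radians(3.82)
# first image no longer stored; recapture crop coords from a.png (6x, origin 120,170)
for x,y in [(146,436),(221,432),(292,429),(92,453)]:
    P=onplane(c,120+(x+.5)/6-.5,170+(y+.5)/6-.5,np.array([0,0,1.]),np.array([0,0,.022]))-B
    print('blade frame',(R.from_euler('z',-cy).apply(P)*1000).round(1))
```

```text
plate top: slope deg x,y [ 0.5212679  -0.07712464] z0 73.68121727755334 921
notch [ 0.8 51.1 73.6]
TL [29.2 57.  73.9]
BL [-26.8  57.3  73.4]
h1 [ 6.1 31.6 73.7]
h2 [ 6.7  1.3 73.7]
h3 [  6.6 -28.6  73.8]
edgeA [30.  38.5 73.9]
edgeB [ 30.5 -39.2  74. ]
blade frame [ 5.7 30.  22. ]
blade frame [ 5.9 -0.6 22. ]
blade frame [  5.9 -29.6  22. ]
blade frame [-0.3 51.7 22. ]
```

Picture: the blade is held flat over the seat, notch at (277,375), holes at (323,383), (388,411), (452,440), and the clip clear at upper left. It is aligned to within about 1 mm, so I'll lower it.

Call:
servo_tool --delta_pos '[[0.6, 0, 15], [0.6, 0, 35], [0.6, 0, 50], [0.6, 0, 57], [0.6, 0, 57], [0.6, 0, 57], [0.6, 0, 57], [0.6, 0, 57], [0.6, 0, 57]]' --dr '[[0, 0, 0], [0, 0, 0], [0, 0, 0], [0, 0, 0], [0, 0, 0], [0, 0, 0], [0, 0, 0], [0, 0, 0], [0, 0, 0]]'

```text
clock: 6.0
tcp_pos: [0.4586, -0.3597, 0.1]
ee_rot: [0.197, 0.95, -0.05, 0.238]
wrist_force: [-0.6, 0.1, -0.5]
opening: 0.0107
grip_force: 60.4
```

Run:
```python
from h import *
delta(*deckpose([0.6,-50.7,17.8]))
c=cam('top')
cv2.imwrite('pics/k.png',cv2.resize(c['img'][180:255,290:365],None,fx=8,fy=8,interpolation=cv2.INTER_CUBIC))
```

```text
t 6.0 tcp [ 458.6 -359.7  100. ] d [ 1.2  0.3 14.1] dr [-0.04  0.09  0.04] F [-0.6  0.1 -0.5] open 10.7 gf 60.4
```

View pics/k.png

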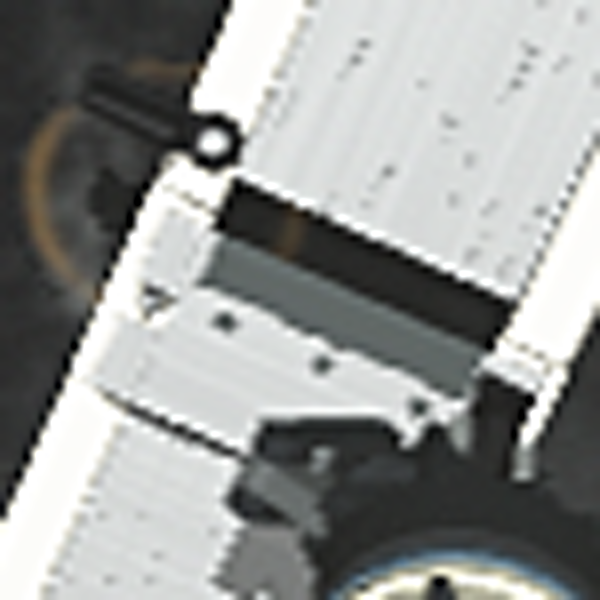

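Run:
```python
from h import *
c=dict(np.load('top.npz'));d=np.load('deck.npy');M=deckR(d[2]);o=np.r_[d[:2],.071]
L=lambda x,y,z:((onplane(c,290+(x+.5)/8-.5,180+(y+.5)/8-.5,M[:,2],o+M[:,2]*z/1000)-o)@M*1000).round(1)
for nm,x,y,z in [('h1',225,320,18),('h2',322,362,18),('h3',418,405,18),('TL',160,203,18),('BL',92,390,18),('pin',155,296,5)]: print(nm,L(x,y,z))
D=(pts(c)-o)@M*1000
g=(D[...,2]>10)&(D[...,2]<26)&(abs(D[...,0])<30)&(D[...,1]>-30)&(D[...,1]<62);print(np.median(D[g][:,2]))
```

```text
h1 [ 7.2 30.  18. ]
h2 [ 7.6 -0.1 18. ]
h3 [  7.6 -29.9  18. ]
TL [31.1 60.6 18. ]
BL [-28.7  56.9  18. ]
pin [ 1.5 51.4  5. ]
17.765007669146165
```

Call:
servo_tool --delta_pos '[[0.8, 0, 2], [0.8, 0, 4], [0.8, 0, 6], [0.8, 0, 7], [0.8, 0, 8], [0.8, 0, 9], [0.8, 0, 10], [0.8, 0, 11], [0.8, 0, 11], [0.8, 0, 11]]' --dr '[[0, 0, 0], [0, 0, 0], [0, 0, 0], [0, 0, 0], [0, 0, 0], [0, 0, 0], [0, 0, 0], [0, 0, 0], [0, 0, 0], [0, 0, 0]]'

```text
clock: 6.88
tcp_pos: [0.4625, -0.3611, 0.0885]
ee_rot: [0.197, 0.95, -0.049, 0.237]
wrist_force: [0.6, -0.5, -2.4]
opening: 0.0105
grip_force: 60.4
```

```bash
cat > m.py <<'E'
from h import *
delta(*deckpose([0.6,-50.7,17.8]))
c=cam('top');d=np.load('deck.npy');M=deckR(d[2]);o=np.r_[d[:2],.071]
D=(pts(c)-o)@M*1000
g=(D[...,2]>-4)&(D[...,2]<26)&(abs(D[...,0])<22)&(D[...,1]>-28)&(D[...,1]<42)&(c['z_map']>0)
q=D[g];A=np.c_[q[:,:2],np.ones(len(q))];w=np.ones(len(q),bool)
for _ in range(6):
    f=np.linalg.lstsq(A[w],q[w,2],rcond=None)[0];w=abs(q[:,2]-A@f)<3
print('slope',np.degrees(f[:2]).round(2),'top z',f[2].round(2),w.sum())
# holes: dark blobs on plate, by blackhat
G=cv2.resize(c['img'][180:255,290:365].min(-1),None,fx=8,fy=8,interpolation=cv2.INTER_CUBIC)
v,u=np.mgrid[0:600,0:600]
E=(onplane(c,290+(u+.5)/8-.5,180+(v+.5)/8-.5,M[:,2],o+M[:,2]*f[2]/1000)-o)@M*1000
for y in(30,0,-30):
    s=(abs(E[...,0]-6.5)<5)&(abs(E[...,1]-y)<5); wt=np.clip(190-G[s].astype(float),0,None)
    print('hole',y,(wt@E[s][:,:2]/wt.sum()).round(1))
E
python3 m.py
```

```text
t 6.88 tcp [ 462.5 -361.1   88.5] d [-0.6 -0.   2. ] dr [ 0.01 -0.02  0.03] F [ 0.6 -0.5 -2.4] open 10.5 gf 60.4
slope [1.31 0.03] top z 5.75 432
hole 30 [ 5.  30.1]
hole 0 [5.2 0.1]
hole -30 [  5. -30.]
```

Call:
servo_tool --delta_pos '[[-0.5, 0, 0.5], [-0.5, 0, 1], [-0.5, 0, 1.5], [-0.5, 0, 2], [-0.5, 0, 2.5], [-0.5, 0, 3], [-0.5, 0, 3], [-0.5, 0, 3]]' --dr '[[0, 0, 0], [0, 0, 0], [0, 0, 0], [0, 0, 0], [0, 0, 0], [0, 0, 0], [0, 0, 0], [0, 0, 0]]'

```text
clock: 7.6
tcp_pos: [0.4636, -0.3616, 0.0874]
ee_rot: [0.197, 0.95, -0.049, 0.236]
wrist_force: [-11.1, 7.8, 8.9]
opening: 0.0105
grip_force: 62.6
```

```bash
python3 m.py
```

```text
t 7.6 tcp [ 463.6 -361.6   87.4] d [0.1 0.1 0.4] dr [ 0.   -0.06  0.06] F [-11.1   7.8   8.9] open 10.5 gf 62.6
slope [ 1.41 -0.16] top z 4.16 424
hole 30 [ 5.9 29.9]
hole 0 [5.7 0.1]
hole -30 [  5.4 -30.6]
```

Call:
servo_tool --delta_pos '[[0.3, 0, 0.3], [0.5, 0, 0.6], [0.5, 0, 0.8], [0.5, 0, 0.8], [0.5, 0, 0.8]]' --dr '[[0, 0, 0], [0, 0, 0], [0, 0, 0], [0, 0, 0], [0, 0, 0]]'

```text
clock: 8.07
tcp_pos: [0.4637, -0.3617, 0.0874]
ee_rot: [0.197, 0.95, -0.049, 0.237]
wrist_force: [-15.0, 9.4, 12.2]
opening: 0.0105
grip_force: 63.4
```

```bash
python3 m.py; python3 -c "
from h import *
s=manip.read_state();d=np.load('deck.npy');print(s['wrist_force']@deckR(d[2]),s['moment']@deckR(d[2]))"
```

```text
t 8.07 tcp [ 463.7 -361.7   87.4] d [0.1 0.1 0.4] dr [-0.   -0.02  0.07] F [-15.    9.4  12.2] open 10.5 gf 63.4
slope [ 0.92 -0.22] top z 4.13 421
hole 30 [ 5.9 29.9]
hole 0 [5.7 0.1]
hole -30 [  5.4 -30.6]
[-9.74642204  3.02161888 19.85617576] [0.43627281 1.65252583 0.01055008]
```

Call:
servo_tool --delta_pos '[[0.5, 0, -0.8], [0.5, 0, -1], [0.5, 0, -1]]' --dr '[[0, 0, 0], [0, 0, 0], [0, 0, 0]]'

```text
clock: 8.37
tcp_pos: [0.4636, -0.3617, 0.0874]
ee_rot: [0.197, 0.95, -0.05, 0.237]
wrist_force: [-4.7, 4.8, 7.1]
opening: 0.0104
grip_force: 61.8
```

Call:
servo_tool --delta_pos '[[0, 0, 0], [0, 0, 0], [0, 0, 0], [0, 0, 0], [0, 0, 0], [0, 0, 0]]' --dr '[[0, 0, 0], [0, 0, 0], [0, 0, 0], [0, 0, 0], [0, 0, 0], [0, 0, 0]]' --grip 32

```text
clock: 8.87
tcp_pos: [0.4632, -0.3614, 0.0856]
ee_rot: [0.197, 0.95, -0.049, 0.237]
wrist_force: [-1.1, 0.6, -0.0]
opening: 0.0321
grip_force: 0.0
```

```bash
python3 m.py
```

```text
t 8.87 tcp [ 463.2 -361.4   85.6] d [-1.2 -0.  -0.9] dr [ 0.01 -0.03  0.02] F [-1.1  0.6 -0. ] open 32.1 gf 0.0
slope [ 0.76 -0.41] top z 4.33 415
hole 30 [ 4.9 29.7]
hole 0 [5.5 0.1]
hole -30 [  4.2 -30.4]
```

Call:
servo_tool --delta_pos '[[0, 0, -10], [0, 0, -30], [0, 0, -60], [0, 0, -80], [0, 0, -80], [0, 0, -80]]' --dr '[[0, 0, 0], [0, 0, 0], [0, 0, 0], [0, 0, 0], [0, 0, 0], [0, 0, 0]]'

```text
clock: 9.42
tcp_pos: [0.429, -0.3471, 0.1589]
ee_rot: [0.197, 0.95, -0.051, 0.238]
wrist_force: [0.9, 0.6, -0.4]
opening: 0.0321
grip_force: 0.0
```

```bash
python3 m.py
python3 - <<'E'
from h import *
c=dict(np.load('top.npz'))
cv2.imwrite('pics/s.png',cv2.resize(c['img'][180:255,290:365],None,fx=8,fy=8,interpolation=cv2.INTER_CUBIC))
th=1.6
for t in (1.85,):
  d=np.array([-np.cos(t),np.sin(t)]);n=np.array([np.sin(t),np.cos(t)])
p=np.array([52,54])
def c_at(t,r=27,gap=0):
    d=np.array([-np.cos(t),np.sin(t)]);n=np.array([np.sin(t),np.cos(t)]);h=11*abs(n[0])+14.5*abs(n[1])
    return p+r*d+n*(4+h+gap)
print('pre',c_at(1.6,27,14));
for t in np.arange(1.6,-.1,-.2):print(round(t,1),c_at(t).round(1))
delta(*deckpose([*c_at(1.6,27,14),85]))
delta(*deckpose([*c_at(1.6,27,14),22]))
E
```

```text
t 9.42 tcp [ 429.  -347.1  158.9] d [ 0.7  0.7 81.2] dr [-0.1   0.19  0.05] F [ 0.9  0.6 -0.4] open 32.1 gf 0.0
slope [ 1.53 -0.2 ] top z 4.26 508
hole 30 [ 4.9 29.8]
hole 0 [5.4 0.1]
hole -30 [  5.5 -30. ]
pre [82.19454576 80.12947522]
1.6 [68.2 80.5]
1.4 [64.5 83.5]
1.2 [60.4 86.2]
1.0 [55.2 88.1]
0.8 [49.  88.7]
0.6 [42.2 87.5]
0.4 [35.6 84.4]
0.2 [29.6 79.4]
0.0 [25.  72.5]
t 9.47 tcp [ 428.8 -346.6  156.9] d [-82.5 131.   12.4] dr [-0.03  0.04  0.03] F [-0.1 -0.5 -0.9] open 31.8 gf 0.0
t 9.47 tcp [ 428.8 -346.6  156.9] d [-82.4 131.   75.4] dr [-0.03  0.04  0.03] F [-0.1 -0.5 -0.9] open 31.8 gf 0.0
```

View pics/s.png

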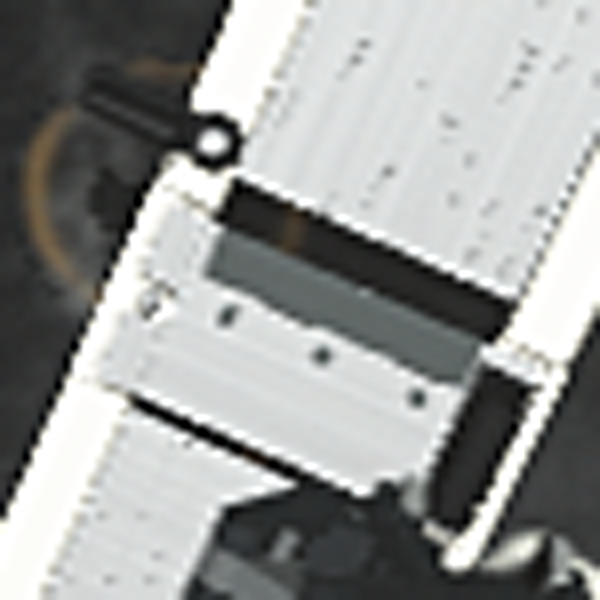

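The blade lies in the seat with the pin in the notch at (150,300); the grip is inside the lip on the right, and the clip is still open at (90,95)–(210,140). Now the clip, with closed fingers.

Call:
servo_tool --delta_pos '[[-20, 32, 0], [-40, 65, 0], [-60, 97, 5], [-75, 120, 10], [-82.5, 131, 12], [-82.5, 131, 12], [-82.5, 131, 25], [-82.5, 131, 45], [-82.5, 131, 60], [-82.5, 131, 70], [-82.5, 131, 75], [-82.5, 131, 75], [-82.5, 131, 75], [-82.5, 131, 75]]' --dr '[[0, 0, 0], [0, 0, 0], [0, 0, 0], [0, 0, 0], [0, 0, 0], [0, 0, 0], [0, 0, 0], [0, 0, 0], [0, 0, 0], [0, 0, 0], [0, 0, 0], [0, 0, 0], [0, 0, 0], [0, 0, 0]]' --grip 0 --newtons 20

```text
clock: 10.63
tcp_pos: [0.5802, -0.2698, 0.1301]
ee_rot: [0.197, 0.95, -0.05, 0.237]
wrist_force: [-0.1, 0.4, 0.4]
opening: 0.0003
grip_force: 0.0
```

```bash
cat > k.py <<'E'
from h import *
s=manip.read_state();d=np.load('deck.npy');M=deckR(d[2]);o=np.r_[d[:2],.071]
print('tcp deck',((s['tcp_pos']-o)@M*1000).round(1),'F deck',(s['wrist_force']@M).round(1),s['clock'],s['opening'])
c=cam('side');D=(pts(c)-o)@M*1000
E
python3 k.py
```

```text
tcp deck [82.7 79.9 22.9] F deck [-0.   0.3  0.5] 10.6333 0.00030611931778052947
```

Call:
servo_tool --delta_pos '[[7, 0.3, 0], [14.5, 0.6, 0], [16, 2, 0], [18, 3.6, 0], [20, 5, 0], [22, 6.3, 0], [25, 7.3, 0], [27.5, 8.2, 0], [30.5, 8.6, 0], [33.5, 8.8, 0], [37, 8.4, 0], [40.5, 7.6, 0], [44, 6.2, 0], [47, 4.5, 0], [50, 2.2, 0], [53, -0.5, 0], [55.5, -3.8, 0], [57.5, -7.5, 0], [57.5, -7.5, 0]]' --dr '[[0, 0, 0], [0, 0, 0], [0, 0, 0], [0, 0, 0], [0, 0, 0], [0, 0, 0], [0, 0, 0], [0, 0, 0], [0, 0, 0], [0, 0, 0], [0, 0, 0], [0, 0, 0], [0, 0, 0], [0, 0, 0], [0, 0, 0], [0, 0, 0], [0, 0, 0], [0, 0, 0], [0, 0, 0]]'

```text
clock: 12.27
tcp_pos: [0.5296, -0.2564, 0.1013]
ee_rot: [0.198, 0.95, -0.049, 0.236]
wrist_force: [-0.4, -1.4, 0.5]
opening: -0.0001
grip_force: 0.0
```

```bash
python3 k.py
```

```text
tcp deck [23.6 72.1 21.8] F deck [ 0.4 -1.4  0.4] 12.2667 -6.707467496201864e-05
```

Call:
servo_tool --delta_pos '[[0, -1, 0], [0, -2, 0], [0, -3, 0], [0, -4, 0], [0, -4, 0]]' --dr '[[0, 0, 0], [0, 0, 0], [0, 0, 0], [0, 0, 0], [0, 0, 0]]'

```text
clock: 12.73
tcp_pos: [0.5295, -0.2571, 0.1014]
ee_rot: [0.197, 0.95, -0.047, 0.236]
wrist_force: [2.3, 10.2, 1.1]
opening: -0.0002
grip_force: 5.3
```

```bash
python3 k.py
```

```text
tcp deck [23.9 71.4 21.8] F deck [-1.2 10.3  1.9] 12.7333 -0.00017399625559590213
```

Call:
servo_tool --delta_pos '[[0, 5, 0], [0, 14, 0], [0, 14, -10], [0, 14, -40], [0, 14, -80], [0, 30, -120], [0, 60, -130], [0, 100, -140], [0, 140, -140], [0, 140, -140], [0, 140, -140], [0, 140, -140]]' --dr '[[0, 0, 0], [0, 0, 0], [0, 0, 0], [0, 0, 0], [0, 0, 0], [0, 0, 0], [0, 0, 0], [0, 0, 0], [0, 0, 0], [0, 0, 0], [0, 0, 0], [0, 0, 0]]'

```text
clock: 13.78
tcp_pos: [0.5242, -0.105, 0.2259]
ee_rot: [0.197, 0.95, -0.049, 0.237]
wrist_force: [0.6, -0.3, -0.6]
opening: -0.0002
grip_force: 0.0
```

```bash
python3 m.py
python3 - <<'E'
from h import *
c=dict(np.load('top.npz'));d=np.load('deck.npy');M=deckR(d[2]);o=np.r_[d[:2],.071]
cv2.imwrite('pics/e.png',cv2.resize(c['img'][150:285,280:420],None,fx=4.4,fy=4.4,interpolation=cv2.INTER_CUBIC))
D=(pts(c)-o)@M*1000
g=(D[...,2]>17)&(D[...,2]<36)&(abs(D[...,0]-40)<60)&(D[...,1]>30)&(D[...,1]<120)
q=D[g];e=q[:,:2].mean(0)-[52,54];print(len(q),q.mean(0).round(1),'clip',np.arctan2(e[1],-e[0]))
E
```

```text
t 13.78 tcp [ 524.2 -105.   225.9] d [  24.3 -259.4  144.7] dr [-0.01 -0.01  0.1 ] F [ 0.6 -0.3 -0.6] open -0.2 gf 0.0
slope [ 1.21 -0.36] top z 4.27 519
hole 30 [ 4.9 29.7]
hole 0 [5.4 0. ]
hole -30 [  5.5 -29.9]
44 [28.9 54.9 25.8] clip 0.04074537417435663
```

View pics/e.png

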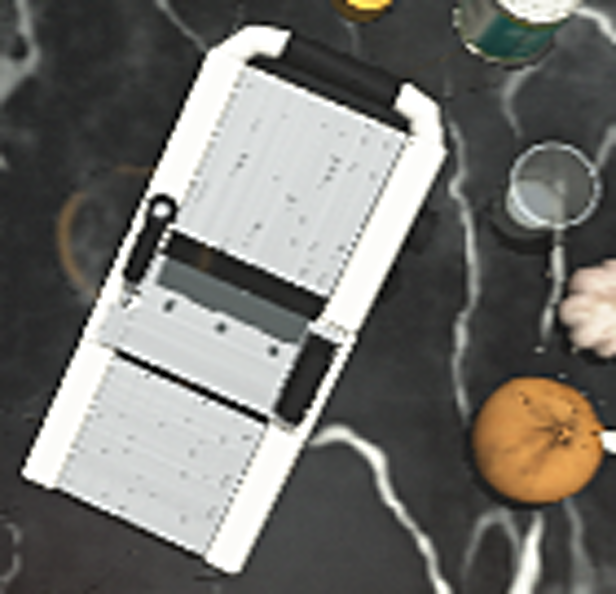

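The clip points straight down the rail over the blade's notch end, from (162,210) to (130,285). The blade is flat in its seat, and the onion, garlic and glass are undisturbed. Handing in.

```bash
python3 -c "
from cell import manip
print(manip.finish_job())"
```

```text
the job is handed in; nothing more can be done
None
```

The plain blade is seated on the pin, released, and the clip is swung fully closed over its end; I handed the job in at about 14 s, but no verdict came back.

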